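# Gauge a feed roller, then show it to the inspection camera

### The arm

A 6-joint arm with a two-finger parallel gripper is mounted at the origin on the work surface. World frame = base frame: x ahead of the robot, y to its left, z up, the work surface at z = 0. Lengths are in m, angles in rad, forces in N, time in s.
With the tool pointing down it reaches from about 0.375 to 0.9 m from the base axis. Payload 3.1 kg.
Tool frame: the origin (TCP) lies on the centre line of the jaws, within the pads' length; the fingertips stand 8 mm ahead of it and the grasp point (between the pads) lies 11 mm behind it; z points along the fingers, y is the line along which they close (so a half turn about z gives the same grasp; the last joint's range is limited). The gripper opens to 87 mm and grips with 3 to 60 N. Pads are 19 mm wide; open, the fingers measure 117 mm over their backs; the gripper's body (75 mm by 190 mm) begins 51 mm behind the grasp point.
Start: joints at [0.981, 0.527, 1.433, -0, 1.181, -0.178], TCP at [0.25, 0.573, 0.231] pointing down, gripper open.
Joint ranges: [-3.08, 3.08], [-0.75, 2.2], [0.22, 2.44], [-1.43, 4.57], [0, 2.65], [-2.85, 2.85]. Speed limits (rad/s): [2.79, 2.79, 3.14, 3.14, 3.14, 3.14].

### API

Orientations are given as a unit quaternion [x, y, z, w].
In Python, from rig import robot gives the robot as it stands. The module is installed in compiled form; this text tells all that it offers.
- The arm moves only by the tool send_rows, never from a script. Its argument "increments" is one flat list of numbers, 7 for each row, row after row: the turn, a rotation vector about the world's x, y, z in rad, then the shift along the world's x, y, z in cm, then the opening, from 0 (shut) to 1 (fully open). A call has 1 to 20 rows; each row shifts and turns the commanded pose from where the row before left it; what a row does not reach is not made up. A row lasts 1/12 s, in which the tool goes at most 41.7 mm and 7.16 degrees, less where a joint would pass 70% of its speed; a pose out of reach is approached as far as the arm can. A call is refused whole if a number of a shift passes 4.17 or a number of a turn 0.125, either way. A call with a gripper value outside its range is refused whole. The fingers move at their own pace and stop on an object; "newtons" is the grip in N (left out, the last holds). Time passes only in rows, so rows that do not move let the fingers close. It gives the time, the measured TCP pose, the force, the opening and the grip force at its end, in the units of the state.
- robot.get_obs(): the state, without advancing time (a new reading comes with each control period).
- robot.camera(name): name is "side" or "top"; returns a dict with "image" (384x512x3 uint8, red, green, blue), "range_z" (384x512 float32, m along the optical axis (not along the pixel's ray), 0 where there is no reading), "fx", "fy", "cx", "cy" (pixels), "R" (3x3) and "t" (3): a world point X has camera coordinates R X + t. Camera axes: x right, y down, z forward; pixel columns grow to the right and rows downward; lengths in m; the calibration is good to about 2 mm. A picture is of the moment at which its call begins.
- robot.hand_in(): hands the job in; it is judged then, once.
The state is a dict: "time": time; "q": joint angles; "joint_velocities": joint speeds; "joint_torque": joint torques, N m; "position": TCP position; "tool_rot": TCP orientation; "ft_force": force on the tool from outside, world axes, zero at the start; "moment": the same for the moment, N m; "grip_width": finger opening in m; "grip_force": force on a finger pad.
Only numpy, scipy, OpenCV 4.12 (cv2) and the standard library are available. Lean on these libraries where they do the work, as an engineer would, in place of code of your own. Each camera call takes 0.05 s, during which the arm holds its last target. There are 200 camera calls.

### The job

Slide the carriage with the feed roller along its rail until the gauge's needle points at the middle of the roller's orange collar, and let it stand there for a second; then slide it back again until the whole roller is clear of the gauge's arm. Lift the roller out of the carriage and finish while holding it in the air, still and level, with the middle of its black rubber part 15 cm straight above the glass of the upward-looking inspection camera, the roller in line with the camera's white stripe and the orange collar on the side of the camera's orange dot. Do not let go of the roller at the end, do not bump the gauge, and leave the other things on the bench where they are.

Things in the scene. Friction and masses are not known exactly. Their poses are not given: they have to be found in the camera images.
- carriage_knob (a point): Grip point of the red round knob (18 mm across) at the -y end of the blue carriage, 135 mm from the cradle's middle; knob top 15 mm above, carriage plate (56 mm wide) 28 mm below. Axes: y along the rail towards roller and gauge, z up. The carriage slides only along y with 2 N friction and stays put; it starts 40 to 130 mm short of the needle and can go 155 mm to +y, 25 mm to -y from its start.
- cradle (a point): Middle of the carriage's cradle, on the seated roller's axis, 67 mm above the bench, 43 mm above the carriage plate; axes as the carriage's. Two open-topped aluminium V blocks, 8 mm thick, at y = +62.5 and -62.5 mm, carry the roller's bare shaft; they reach 9 mm above the axis. The roller lifts straight up out of them.
- roller_mid (a point): Middle of the loose feed roller, on its axis, its balance point and a good place to grip: ribbed black rubber 30 mm in diameter, 108 mm long, on a 10 mm steel shaft from y = -85 to +112 mm (a 20 mm steel bush on the -y end); 0.12 to 0.26 kg. y is the roller's axis, towards the orange collar; it can turn about y, so x and z may point anywhere across it.
- collar (a point): Centre, on the roller's axis, of the orange collar (26 mm in diameter, 12 mm wide) at the far end of the shaft, 100 mm from the roller's middle along the roller's +y. The shaft runs on 12 mm beyond it.
- needle_tip (a point): Lower tip of the gauge's fixed needle, 85 mm above the bench, 5 mm above the passing collar's top. It hangs from a steel arm (7 mm wide, underside 114 mm above the bench) that crosses the rail from a column 85 mm towards +x, on a grey foot 50 x 40 x 45 mm with a 36 mm dial on top, 136 mm high. Axes: y along the rail, z up.
- camera_glass (a point): Centre of the glass of the upward-looking inspection camera, a fixed flat black box 90 x 130 mm with a round steel lens rim and round glass on top; this point is 42 mm above the bench. z up; y runs along the white stripe on its top (towards the end with the orange dot).
- carton: Closed brown carton 70 x 100 x 55 mm, loose; origin at the centre of its underside. Leave alone.
- cleaner: White bottle with blue cap, 54 mm across, 100 mm high, loose; origin at the centre of its underside. Leave alone.
- tape: Yellow ring of 70 mm diameter, 25 mm high, loose; origin at the centre of its underside. Leave alone.
- driver: Screwdriver lying on the bench beyond the rail, loose. Leave alone.
Mind the look-alikes: they are no part of the job. What is meant by the part that bears roller_mid is not yellow, and is the smaller of those in its own colour.

How it is judged:
By the outcome, as a careful person would: the job done as asked, in the order asked, and still so for the second after the job is handed in, while the arm keeps its last pose, push and grip.
It also fails if it takes over 58 s, if anything falls off the work surface, if the arm or the gripper's body presses on something with over 40 N, if the wrist force passes 120 N, or if a joint passes its speed limit or range.

## Working session

There is one attempt and no reset: what is moved stays moved. The work goes in short steps, Python scripts to look and compute and a tool call to move; the robot and the scene stay as the last step left them, time stands still between calls to the robot, and variables do not carry over. Pictures are saved under pics/ and viewed, at most 10 in all, crops included, and the job is handed in when it is done.

Besides the shell and the picture viewer there is one more tool, called after "Request:" as name(argument=value, ...) on one line, values as JSON. send_rows: Moves the arm, as the interface text tells. Its arguments: {"type":"object","properties":{"increments":{"type":"array"},"newtons":{"type":"number"}},"required":["increments"]}

```bash
mkdir -p pics; cat > h.py <<'E'
import numpy as np, cv2
from rig import robot
def grab(n,save=None):
    c=robot.camera(n)
    if save: cv2.imwrite(f'pics/{save}.png',c['image'][:,:,::-1])
    return c
def pts(c):
    z=c['range_z'];v,u=np.mgrid[:384,:512]
    P=np.stack([(u-c['cx'])/c['fx']*z,(v-c['cy'])/c['fy']*z,z],-1)
    W=(P-c['t'])@c['R']; W[z==0]=np.nan
    return W
def ray(c,u,v,h):
    d=c['R'].T@np.array([(u-c['cx'])/c['fx'],(v-c['cy'])/c['fy'],1]);o=-c['R'].T@c['t']
    return o+d*(h-o[2])/d[2]
def proj(c,X):
    p=c['R']@np.array(X)+c['t'];return p[0]/p[2]*c['fx']+c['cx'],p[1]/p[2]*c['fy']+c['cy']
E
python3 - <<'E'
from h import *
import pickle
d={n:grab(n,n+'0') for n in('top','side')}
pickle.dump(d,open('d0.pkl','wb'))
a=np.hstack([d[n]['image'] for n in('top','side')])[:,:,::-1]
for n in d: print(n,-d[n]['R'].T@d[n]['t'],d[n]['fx'],d[n]['R'][2])
print(robot.get_obs())
E
```

```text
top [ 0.28138859 -0.06777072  1.5761142 ] 493.4228950844443 [ 0.16048731 -0.01406168 -0.98693774]
side [ 0.28499014 -0.57186193  0.75949364] 365.32354534938924 [ 0.29498208  0.56680495 -0.7692319 ]
{'time': 0.1, 'q': array([ 9.80508837e-01,  5.28375486e-01,  1.43377610e+00,  3.44100372e-05,
        1.18141361e+00, -1.78465505e-01]), 'joint_velocities': array([ 0.00092436, -0.00136649, -0.00097112,  0.00056521, -0.00107184,
       -0.00047928]), 'joint_torque': array([-4.35556840e-04, -4.40988743e+01, -1.77149820e+01,  6.34775637e-02,
        5.34046255e-02, -6.94601317e-05]), 'position': array([0.24975297, 0.57222328, 0.22966747]), 'tool_rot': array([ 2.04465301e-01,  9.78873315e-01, -9.08336741e-04, -3.84581877e-04]), 'ft_force': array([-0.29671068, -0.90734912,  0.06169271]), 'moment': array([ 0.01409167,  0.00912649, -0.00630491]), 'grip_force': 0.0, 'grip_width': 0.08692258219301745}
```

View pics/top0.png

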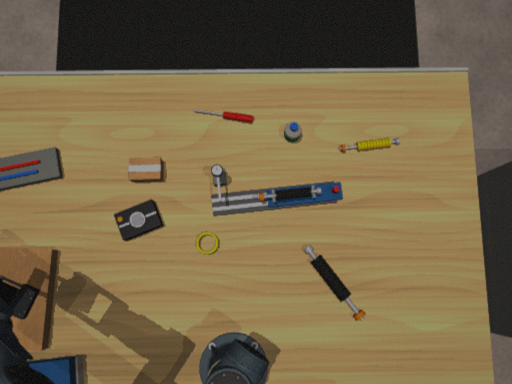

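View pics/side0.png

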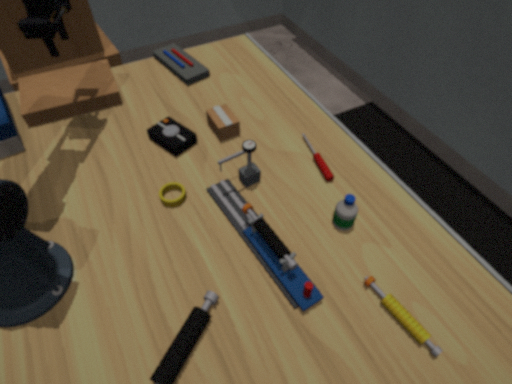

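The top view shows three rollers: yellow at (370,145), a large black one loose at (330,280), and a smaller black one in the carriage at (295,194). The one meant is the smaller black one in the carriage. The inspection camera is at (137,220), the gauge at (217,172) and the red knob at (337,188). I'll confirm this in an enlarged crop and measure by masks.

```bash
python3 - <<'E'
from h import *
import pickle
d=pickle.load(open('d0.pkl','rb'))
a=cv2.resize(d['top']['image'][150:250,105:355],None,fx=3.2,fy=3.2,interpolation=cv2.INTER_CUBIC)
b=cv2.resize(d['side']['image'][110:310,140:330],None,fx=1.3,fy=1.3,interpolation=cv2.INTER_CUBIC)
im=np.zeros((600,800,3),np.uint8);im[:a.shape[0],:a.shape[1]]=a;im[330:590,:b.shape[1]]=b
cv2.imwrite('pics/crop1.png',im[:,:,::-1])
for n in d:
    c=d[n];hsv=cv2.cvtColor(c['image'],cv2.COLOR_RGB2HSV);W=pts(c)
    H,S,V=[hsv[...,i].astype(int) for i in range(3)]
    M={'red':((H<5)|(H>174))&(S>170)&(V>60),'orange':(H>=6)&(H<16)&(S>190)&(V>120),'blue':(H>100)&(H<125)&(S>140)&(V>50),'black':(V<45),'white':(S<40)&(V>130)}
    for k,m in M.items():
        N,L,st,ce=cv2.connectedComponentsWithStats(m.astype(np.uint8))
        for i in range(1,N):
            x,y,w,h,A=st[i]
            if A<6 or A>2500: continue
            p=np.nanmedian(W[L==i],0)
            if abs(p[1])>.6 or p[0]<.2: continue
            print(n,k,ce[i].round(1),(w,h,A),p.round(4))
E
```

```text
top red [237.6 116.7] (np.int32(30), np.int32(10), np.int32(179)) [ 0.7877 -0.0239  0.0224]
top red [335.5 189.1] (np.int32(6), np.int32(6), np.int32(25)) [ 0.5367 -0.3279  0.0638]
top orange [261.5 198.7] (np.int32(4), np.int32(2), np.int32(6)) [ 0.5066 -0.0955  0.0781]
top blue [293.6 126.4] (np.int32(8), np.int32(8), np.int32(48)) [ 0.73   -0.1994  0.0982]
top blue [311.3 196.3] (np.int32(74), np.int32(24), np.int32(581)) [ 0.5148 -0.277   0.0235]
top blue [292.5 187.9] (np.int32(36), np.int32(6), np.int32(57)) [ 0.5485 -0.1977  0.0241]
top blue [268.7 191.5] (np.int32(4), np.int32(4), np.int32(14)) [ 0.5386 -0.1206  0.0217]
top black [288.3 139. ] (np.int32(6), np.int32(3), np.int32(9)) [ 0.7063 -0.1846  0.0377]
top black [ 58.8 164.2] (np.int32(6), np.int32(29), np.int32(53)) [0.6372 0.5521 0.0196]
top black [ 49.5 178.9] (np.int32(14), np.int32(3), np.int32(14)) [0.5881 0.577  0.0239]
top black [223.3 183.8] (np.int32(5), np.int32(2), np.int32(6)) [0.5631 0.0236 0.0352]
top black [293.1 193.3] (np.int32(36), np.int32(12), np.int32(309)) [ 0.5225 -0.1925  0.0781]
top black [139.
[... 2848 characters left out ...]
), np.int32(7), np.int32(27)) [ 0.7067 -0.1985  0.0305]
side black [269.4 238.3] (np.int32(43), np.int32(40), np.int32(602)) [ 0.5207 -0.1927  0.0792]
side black [181.1 347.5] (np.int32(58), np.int32(76), np.int32(1653)) [ 0.2634 -0.3124  0.0403]
side white [222.  114.9] (np.int32(17), np.int32(19), np.int32(129)) [0.614  0.273  0.0564]
side white [248.5 143.8] (np.int32(10), np.int32(8), np.int32(59)) [0.588  0.0406 0.1363]
side white [292. 262.] (np.int32(3), np.int32(3), np.int32(7)) [ 0.5326 -0.2695  0.0781]
side white [210.8 294.2] (np.int32(5), np.int32(6), np.int32(17)) [ 0.356  -0.2367  0.0366]
side white [437.3 349.9] (np.int32(4), np.int32(5), np.int32(9)) [ 0.701  -0.5393  0.0264]
```

View pics/crop1.png

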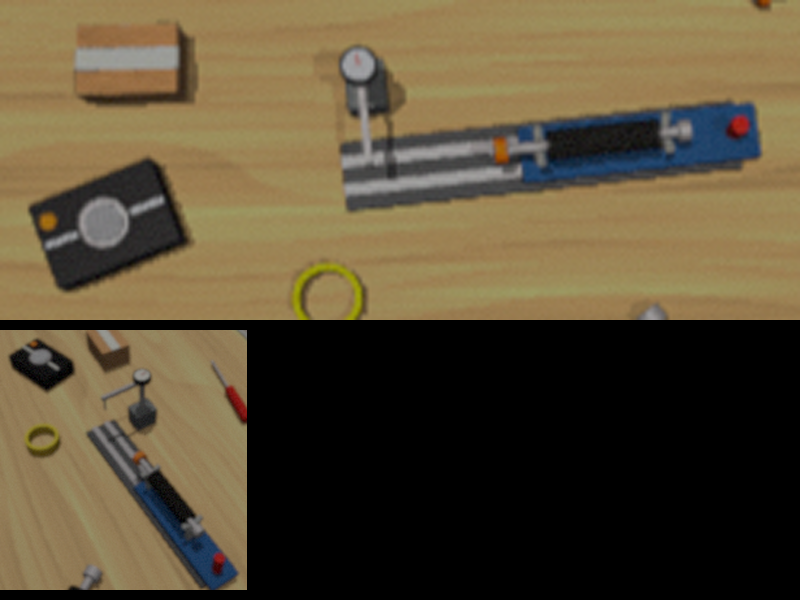

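The crop confirms it: the small black roller sits in the blue carriage, orange collar towards the gauge. The inspection camera's orange dot is at its left end (crop 47,221). Next I'll fit the axes precisely.

```bash
python3 - <<'E'
from h import *
import pickle
d=pickle.load(open('d0.pkl','rb'))
def line(p): 
    c=p.mean(0);_,_,v=np.linalg.svd(p-c);a=v[0]*(1 if v[0][1]>0 else -1);return c,np.degrees(np.arctan2(a[1],a[0]))
for n in d:
    c=d[n];hsv=cv2.cvtColor(c['image'],cv2.COLOR_RGB2HSV);W=pts(c);H,S,V=[hsv[...,i].astype(int) for i in range(3)]
    def cc(m,h,w,box):
        x0,x1,y0,y1,z0,z1=box
        m=m&(W[...,0]>x0)&(W[...,0]<x1)&(W[...,1]>y0)&(W[...,1]<y1)&(W[...,2]>z0)&(W[...,2]<z1)
        v,u=np.nonzero(m);return np.array([ray(c,a,b,h)[:2] for a,b in zip(u,v)]).reshape(-1,2)
    p=cc(V<50,.079,0,(.48,.56,-.26,-.13,.06,.09));k,a=line(p);q=p@np.array([np.cos(np.radians(a)),np.sin(np.radians(a))])
    print(n,'rubber',k,(p.min(0)+p.max(0))/2,a,'len',np.ptp(q))
    p=cc(((H<6)|(H>172))&(S>140),.064,0,(.51,.56,-.36,-.3,.04,.08));print('knob',p.mean(0),(p.min(0)+p.max(0))/2,np.ptp(p,0))
    p=cc((H>=5)&(H<18)&(S>150),.077,0,(.48,.54,-.12,-.07,.06,.09));print('collar',p.mean(0),np.ptp(p,0),len(p))
    p=cc(V>0,.1195,0,(.47,.565,.0,.06,.107,.125));k,a=line(p);print('arm',k,a,p.min(0),p.max(0),len(p))
    p=cc((S<50)&(V>110),.136,0,(.56,.61,.01,.06,.128,.14));print('dial',p.mean(0),(p.min(0)+p.max(0))/2,np.ptp(p,0))
    p=cc((V>0),.024,0,(.46,.58,-.36,-.08,.018,.029));k,a=line(p);print('plate',k,a)
    # camera box
    p=cc((S<60)&(V>110),.042,0,(.39,.53,.2,.37,.03,.05));k,a=line(p);print('stripe+lens',k,a)
    m=(np.hypot(*(p-k).T)<.028);print('lens',p[m].mean(0),(p[m].min(0)+p[m].max(0))/2,'stripe',line(p[~m]))
    p=cc((V>0),.040,0,(.36,.56,.2,.39,.03,.05));r=cv2.minAreaRect((p*1000).astype(np.float32));print('box',r)
    p=cc((H>=5)&(H<22)&(S>150)&(V>100),.04,0,(.36,.56,.2,.39,.03,.05));print('dot',p.mean(0) if len(p) else None)
    # needle
    m=(W[...,0]>.47)&(W[...,0]<.53)&(W[...,1]>0)&(W[...,1]<.06)&(W[...,2]>.075)&(W[...,2]<.112)
    v,u=np.nonzero(m);print('needle px',list(zip(u,v))[:30],W[m].round(4)[:8].tolist())
E
```

```text
top rubber [ 0.52225739 -0.1933554 ] [ 0.52059821 -0.19404434] 95.59285773322645 len 0.1081878493386054
knob [ 0.53570303 -0.32692156] [ 0.53516751 -0.32674445] [0.01578808 0.01611386]
collar [ 0.51281789 -0.09493691] [0.02186556 0.00931886] 24
arm [0.52994996 0.03238914] 5.5887564476598754 [0.49877062 0.02610535] [0.56262302 0.03793039] 46
dial [0.58710624 0.0378077 ] [0.58221417 0.03814409] [0.03958823 0.02678229]
plate [ 0.52393733 -0.24842388] 97.45564705883658
stripe+lens [0.45371394 0.29280792] 112.09879250881866
lens [0.45380124 0.29278491] [0.4541172  0.29266931] stripe (array([0.45334888, 0.29290413]), np.float64(111.83285650907763))
box ((451.14971923828125, 290.4205322265625), (90.65403747558594, 130.39556884765625), 21.551433563232422)
dot [0.45509473 0.34751862]
needle px [] []
side rubber [ 0.52086962 -0.19620525] [ 0.52073255 -0.19448355] 95.29488972628171 len 0.11187440402895976
knob [ 0.53574562 -0.32872401] [ 0.53532782 -0.32945756] [0.02405072 0.02407261]
collar [ 0.51345484 -0.0938638 ] [0.02327487 0.02182214] 46
arm [0.53123614 0.03523482] 8.099012626619684 [0.49
[... 420 characters left out ...]
6.98638916015625), 21.620080947875977)
dot [0.45587197 0.35143105]
needle px [(np.int64(220), np.int64(164)), (np.int64(221), np.int64(164)), (np.int64(220), np.int64(165)), (np.int64(221), np.int64(165)), (np.int64(220), np.int64(166)), (np.int64(221), np.int64(166)), (np.int64(220), np.int64(167)), (np.int64(221), np.int64(167)), (np.int64(220), np.int64(168)), (np.int64(221), np.int64(168)), (np.int64(220), np.int64(169)), (np.int64(221), np.int64(169)), (np.int64(221), np.int64(170))] [[0.5042, 0.0328, 0.1114], [0.5066, 0.0323, 0.1108], [0.5039, 0.0326, 0.1082], [0.5057, 0.0305, 0.1094], [0.5032, 0.0316, 0.106], [0.5058, 0.0314, 0.1049], [0.5028, 0.0311, 0.103], [0.5056, 0.0315, 0.1013]]
```

Request:
send_rows(increments=[0,0,-0.118,1.2,-3.9,0,0.5,0,0,-0.118,1.2,-3.9,0,0.5,0,0,-0.118,1.2,-3.9,0,0.5,0,0,-0.118,1.2,-3.9,0,0.5,0,0,-0.118,1.2,-3.9,0,0.5,0,0,-0.118,1.2,-3.9,0,0.5,0,0,-0.118,1.2,-3.9,0,0.5,0,0,-0.118,1.2,-3.9,0,0.5,0,0,-0.115,1.2,-3.9,0,0.5,0,0,0,1.2,-3.9,0,0.5,0,0,0,1.2,-3.9,0,0.5,0,0,0,1.2,-3.9,0,0.5,0,0,0,1.2,-3.9,0,0.5,0,0,0,1.2,-3.9,0,0.5,0,0,0,1.2,-3.9,0,0.5,0,0,0,1.2,-3.9,0,0.5,0,0,0,1.2,-3.9,0,0.5,0,0,0,1.2,-3.9,0,0.5,0,0,0,1.2,-3.9,0,0.5,0,0,0,1.2,-3.9,0,0.5], newtons=30)

```text
time: 1.77
position: [0.49, -0.2092, 0.2302]
tool_rot: [0.671, 0.741, 0.0, -0.0]
ft_force: [0.7, 0.6, 0.1]
grip_width: 0.0434
grip_force: 0.0
```

Request:
send_rows(increments=[0,0,0,1.1,-3,0,0.5,0,0,0,1.1,-3,-1,0.5,0,0,0,1.1,-3,-3,0.5,0,0,0,1.2,-2.9,-3,0.5,0,0,0,0,0,-4,0.5,0,0,0,0,0,-1,0.5,0,0,0,0,0,0,0.5,0,0,0,0,0,0,0.5])

```text
time: 2.43
position: [0.5336, -0.3226, 0.1131]
tool_rot: [0.671, 0.742, 0.0, -0.001]
ft_force: [-0.0, -0.5, 0.6]
grip_width: 0.0435
grip_force: 0.0
```

Request:
send_rows(increments=[0,0,0,0,0,0,0.5,0,0,0,0,0,-1.5,0.5,0,0,0,0,0,0,0.5,0,0,0,0,0,0,0.5])

```text
time: 2.77
position: [0.5346, -0.3233, 0.1]
tool_rot: [0.671, 0.742, 0.0, 0.001]
ft_force: [-0.5, -0.2, -0.6]
grip_width: 0.0437
grip_force: 0.0
```

Request:
send_rows(increments=[0,0,0,0.1,-0.4,-2,0.5,0,0,0,0,0,-2,0.5,0,0,0,0,0,-1.7,0.5,0,0,0,0,0,0,0.5,0,0,0,0,0,0,0,0,0,0,0,0,0,0,0,0,0,0,0,0,0,0,0,0,0,0,0,0,0,0,0,0,0,0,0], newtons=40)

```text
time: 3.52
position: [0.5386, -0.3284, 0.0429]
tool_rot: [0.672, 0.741, 0.002, 0.004]
ft_force: [13.1, 3.9, -4.6]
grip_width: 0.0177
grip_force: 6.5
```

Request:
send_rows(increments=[0,0,0,0.3,0,0,0,0,0,0,0,0,0,0,0,0,0,0,0,0,0,0,0,0,-0.05,0.5,0,0,0,0,0,-0.1,1,0,0,0,0,0,-0.1,1,0,0])

```text
time: 4.02
position: [0.5366, -0.3043, 0.0427]
tool_rot: [0.671, 0.741, -0.0, 0.003]
ft_force: [-0.8, -2.8, 6.3]
grip_width: 0.0167
grip_force: 40.0
```

```bash
python3 - <<'E'
from h import *
print({k:np.round(v,3) for k,v in robot.get_obs().items() if k in('position','ft_force','grip_force','grip_width','moment')})
E
```

```text
{'position': array([ 0.537, -0.304,  0.043]), 'ft_force': array([-0.801, -2.767,  6.278]), 'moment': array([-0.605,  0.083,  0.018]), 'grip_force': np.float64(39.994), 'grip_width': np.float64(0.017)}
```

Request:
send_rows(increments=[0,0,0,-0.1,1,0,0,0,0,0,-0.1,1,0,0,0,0,0,-0.1,1,0,0,0,0,0,-0.1,1,0,0,0,0,0,-0.1,1,0,0,0,0,0,-0.1,1,0,0,0,0,0,-0.1,1,0,0,0,0,0,-0.1,1,0,0,0,0,0,-0.05,0.5,0,0,0,0,0,0,0,0,0,0,0,0,0,0,0,0,0,0,0,0,0,0,0,0])

```text
validation failed for argument at $.in...
```

```bash
cat > look.py <<'E'
from h import *
import sys
u=np.array([-.0993,.9951])
C={n:grab(n) for n in('top','side')}
out=[]
for n,c in C.items():
    hsv=cv2.cvtColor(c['image'],cv2.COLOR_RGB2HSV);H,S,V=[hsv[...,i].astype(int) for i in range(3)];W=pts(c)
    m=(H>=5)&(H<18)&(S>150)&(W[...,2]>.05)&(W[...,2]<.09)&(abs(W[...,0]-.5)<.04)&(abs(W[...,1])<.08)
    v,x=np.nonzero(m);p=np.array([ray(c,a,b,.077)[:2] for a,b in zip(x,v)])
    if len(p): print(n,'collar',p.mean(0),len(p),'along',(p@u).mean(),(p@u).min(),(p@u).max(), 'px',x.mean(),v.mean())
    pu,pv=proj(c,(.501,.03,.08));r=25
    a=c['image'][int(pv)-r:int(pv)+r,int(pu)-r:int(pu)+r]
    out.append(cv2.resize(a,(400,400),interpolation=cv2.INTER_CUBIC)); print(n,'crop origin',int(pu)-r,int(pv)-r)
cv2.imwrite(f'pics/{sys.argv[1]}.png',np.hstack(out)[:,:,::-1])
o=robot.get_obs();print(o['time'],o['position'],o['ft_force'])
E
python3 look.py l1
```

```text
top crop origin 195 176
side collar [ 0.51094309 -0.06797417] 43 along -0.11837774418576598 -0.1295523756233742 -0.10861232899305674 px 240.72093023255815 199.8372093023256
side crop origin 195 148
4.1167 [ 0.53630624 -0.30132509  0.04270846] [1.23962127 2.47332666 7.13232316]
```

View pics/l1.png

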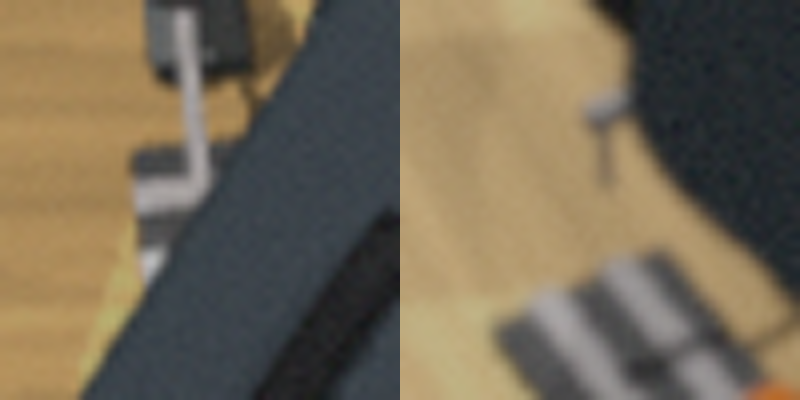

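The side crop shows the needle tip at crop (607,185), which is side pixel (220.9,171.1). The collar is entering at the lower right. The arm hides it in the top view, so I'll use the side view. The last move was refused for a malformed list, so I'll send it again.

Request:
send_rows(increments=[0,0,0,-0.1,1,0,0,0,0,0,-0.1,1,0,0,0,0,0,-0.1,1,0,0,0,0,0,-0.1,1,0,0,0,0,0,-0.1,1,0,0,0,0,0,-0.1,1,0,0,0,0,0,-0.1,1,0,0,0,0,0,-0.1,1,0,0,0,0,0,0,0,0,0,0,0,0,0,0,0,0,0,0,0,0,0,0,0])

```text
time: 5.03
position: [0.5285, -0.2217, 0.0427]
tool_rot: [0.671, 0.742, 0.001, 0.001]
ft_force: [0.6, 1.7, 8.8]
grip_width: 0.0171
grip_force: 40.0
```

```bash
python3 look.py l2; python3 - <<'E'
from h import *
import pickle
c=pickle.load(open('d0.pkl','rb'))['side']
u=np.array([-.0993,.9951])
for v in(170.5,171.1,171.7): print(ray(c,220.9,v,.085), ray(c,220.9,v,.085)[:2]@u)
E
```

```text
top crop origin 195 176
side collar [0.50194355 0.01032544] 42 along -0.039568147875462055 -0.09664676401817322 -0.02912724914544543 px 223.8095238095238 179.64285714285714
side crop origin 195 148
5.1333 [ 0.52852137 -0.22179271  0.04271263] [2.1808457  2.83949414 8.78671463]
[0.50576886 0.03534785 0.085     ] -0.015048201029901478
[0.50491085 0.03343315 0.085     ] -0.016868323408486867
[0.50405531 0.03152396 0.085     ] -0.01868320415880236
```

View pics/l2.png

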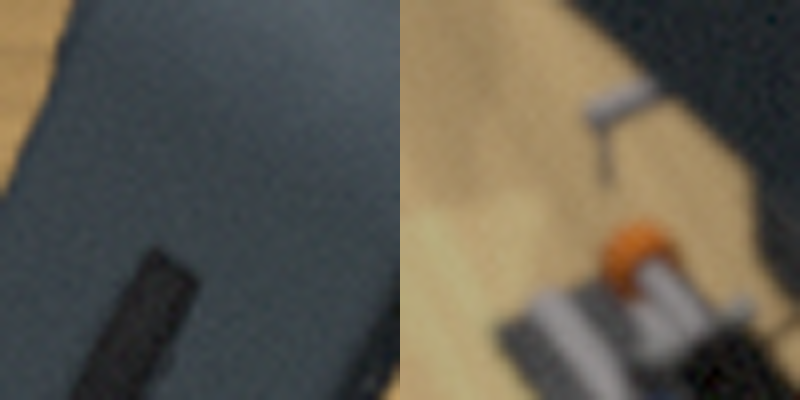

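The side crop shows the collar at px (223.8,179.6), still short of the needle tip at (220.9,171.1). I'll advance about 19 mm, let go and back off, so the top camera can compare collar and needle without the arm in the way.

Request:
send_rows(increments=[0,0,0,-0.1,1,0,0,0,0,0,-0.09,0.85,0,0,0,0,0,0,0,0,0,0,0,0,0,0,0,0,0,0,0,0,0,0,0])

```text
time: 5.55
position: [0.5267, -0.2033, 0.0427]
tool_rot: [0.671, 0.741, 0.001, 0.001]
ft_force: [2.2, 2.5, 8.6]
grip_width: 0.0171
grip_force: 40.0
```

Request:
send_rows(increments=[0,0,0,0,0,0,0.5,0,0,0,0,0,0,0.5,0,0,0,0,0,0,0.5,0,0,0,0,0,2,0.5,0,0,0,0,0,3,0.5,0,0,0,0,-3,0,0.5,0,0,0,0,-4,0,0.5,0,0,0,0,-4,0,0.5,0,0,0,0,-4,0,0.5,0,0,0,0,-4,0,0.5,0,0,0,0,-3,0,0.5])

```text
time: 6.47
position: [0.525, -0.4273, 0.0907]
tool_rot: [0.671, 0.741, -0.0, 0.0]
ft_force: [0.5, -0.1, -0.9]
grip_width: 0.043
grip_force: 0.0
```

```bash
python3 look.py l3; python3 - <<'E'
from h import *
import pickle
C={n:grab(n) for n in('top','side')};pickle.dump(C,open('d3.pkl','wb'))
u=np.array([-.0993,.9951]);c=C['top']
hsv=cv2.cvtColor(c['image'],cv2.COLOR_RGB2HSV);H,S,V=[hsv[...,i].astype(int) for i in range(3)];W=pts(c)
for nm,m,h in(('collar',(H>=5)&(H<18)&(S>130),.078),('rubber',(V<50)&(W[...,2]>.06)&(W[...,2]<.09),.079),('knob',((H<6)|(H>172))&(S>140)&(W[...,2]>.04),.064)):
    m=m&(abs(W[...,0]-.52)<.04)&(W[...,1]>-.25)&(W[...,1]<.08)
    v,x=np.nonzero(m);p=np.array([ray(c,a,b,h)[:2] for a,b in zip(x,v)])
    if len(p):a=p@u;print(nm,len(p),p.mean(0),a.mean(),(a.min()+a.max())/2,np.ptp(a))
E
```

```text
top collar [0.49741242 0.02869749] 17 along -0.020836180526230756 -0.026576130351304936 -0.01440272924688698 px 221.05882352941177 202.47058823529412
top crop origin 195 176
side collar [0.50014914 0.03006513] 37 along -0.019746997796852416 -0.031129567551247236 -0.01147560148219724 px 219.94594594594594 174.75675675675674
side crop origin 195 148
6.5667 [ 0.52524872 -0.4303339   0.09090555] [-0.4339919   1.31591556 -0.44479983]
collar 19 [0.49726804 0.02929653] -0.020225744044340598 -0.020382077004885164 0.01247990010398388
rubber 211 [ 0.50948344 -0.05324204] -0.10357286475622697 -0.10908155063299575 0.08577352299884825
```

View pics/l3.png

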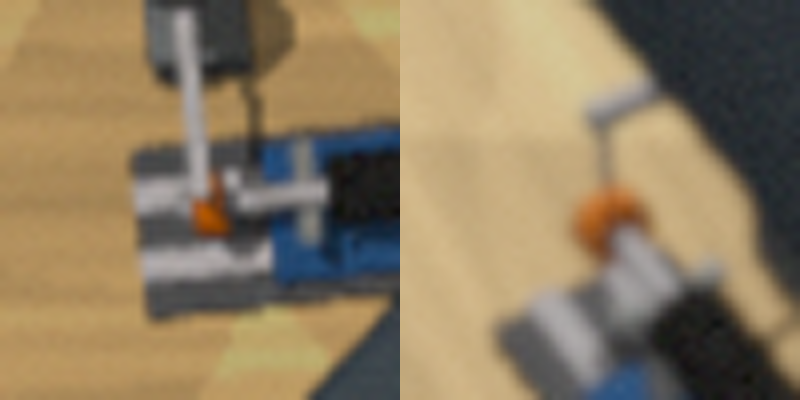

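The top crop shows the arm and needle crossing the middle of the collar at crop (212,215), and the side crop shows the needle ending on the collar's top. I'll do one numeric check on the arm line in this frame.

```bash
python3 - <<'E'
from h import *
import pickle
u=np.array([-.0993,.9951])
for f in('d0.pkl','d3.pkl'):
    c=pickle.load(open(f,'rb'))['top'];W=pts(c)
    g=c['image'].min(2).astype(float)
    P=[]
    for v in range(180,199):   # bright arm ridge, subpixel centroid above background
        x=np.arange(214,227); m=(W[v,x,2]>.09)
        if m.sum()>=1: P.append((x[m].mean(),v))
    P=np.array(P); k=np.polyfit(P[:,1],P[:,0],1)
    for v in(185,195,200): X=ray(c,np.polyval(k,v),v,.119);print(f,v,X[:2],X[:2]@u,'at x=.499:',(X[:2]+(.499-X[0])*np.array([1,.0998]))@u)
c=pickle.load(open('d3.pkl','rb'))
for n in c:
  for y in(.028,.030,.032): print(n,y,[np.round(proj(c[n],(.4985,y,h)),1).tolist() for h in(.085,.114)])
E
```

```text
d0.pkl 185 [0.54435586 0.03360761] -0.02061160702077312 at x=.499: -0.020612105028128856
d0.pkl 195 [0.51397157 0.03103247] -0.02015696102564628 at x=.499: -0.020157125413470665
d0.pkl 200 [0.49885388 0.02975122] -0.019930752196170857 at x=.499: -0.019930750591806847
d3.pkl 185 [0.5443582  0.03378095] -0.020439344080736197 at x=.499: -0.020439842113724908
d3.pkl 195 [0.51397071 0.03096965] -0.02021939696868527 at x=.499: -0.020219561347050396
d3.pkl 200 [0.49885139 0.02957088] -0.020109962109697732 at x=.499: -0.02010996047794187
top 0.028 [[221.1, 201.7], [220.5, 200.4]]
top 0.03 [[220.5, 201.8], [219.8, 200.4]]
top 0.032 [[219.8, 201.8], [219.2, 200.4]]
side 0.028 [[219.5, 173.3], [218.6, 165.3]]
side 0.03 [[219.1, 172.8], [218.3, 164.8]]
side 0.032 [[218.8, 172.3], [217.9, 164.3]]
```

Collar at -20.3 mm and needle at -20.2 mm along the rail, so they match. I'll return to the knob while the carriage stands there.

Request:
send_rows(increments=[0,0,0,0,3,0,0.5,0,0,0,0,4,0,0.5,0,0,0,0,4,0,0.5,0,0,0,0,4,0,0.5,0,0,0,0,4,0,0.5,0,0,0,0.1,3.7,0,0.5,0,0,0,0,0,0,0.5,0,0,0,0,0,0,0.5,0,0,0,0,0,0,0.5,0,0,0,0,0,0,0.5,0,0,0,0,0,0,0.5,0,0,0,0,0,0,0.5])

```text
time: 7.67
position: [0.5267, -0.1983, 0.0912]
tool_rot: [0.671, 0.741, 0.0, 0.0]
ft_force: [-0.5, -0.9, 0.2]
grip_width: 0.0437
grip_force: 0.0
```

Request:
send_rows(increments=[0,0,0,0,-0.5,-2,0.5,0,0,0,0,0,-2,0.5,0,0,0,0,0,-0.8,0.5,0,0,0,0,0,0,0.5,0,0,0,0,0,0,0,0,0,0,0,0,0,0,0,0,0,0,0,0,0,0,0,0,0,0,0,0,0,0,0,0,0,0,0,0,0,0,0,0,0,0])

```text
time: 8.5
position: [0.5266, -0.2022, 0.044]
tool_rot: [0.671, 0.742, -0.0, 0.0]
ft_force: [-1.6, -0.5, 3.4]
grip_width: 0.0172
grip_force: 40.0
```

Request:
send_rows(increments=[0,0,0,0.05,-0.5,0,0,0,0,0,0.1,-1,0,0,0,0,0,0.1,-1,0,0,0,0,0,0.1,-1,0,0,0,0,0,0.1,-1,0,0,0,0,0,0.1,-1,0,0,0,0,0,0.1,-1,0,0,0,0,0,0.1,-1,0,0,0,0,0,0.1,-1,0,0,0,0,0,0.1,-1,0,0,0,0,0,0.1,-1,0,0,0,0,0,0.1,-1,0,0,0,0,0,0.05,-0.5,0,0,0,0,0,0,0,0,0,0,0,0,0,0,0,0,0,0,0,0,0,0,0,0])

```text
validation failed for argument at $.in...
```

Request:
send_rows(increments=[0,0,0,0.1,-1,0,0,0,0,0,0.1,-1,0,0,0,0,0,0.1,-1,0,0,0,0,0,0.1,-1,0,0,0,0,0,0.1,-1,0,0,0,0,0,0.1,-1,0,0,0,0,0,0.1,-1,0,0,0,0,0,0.1,-1,0,0,0,0,0,0.1,-1,0,0,0,0,0,0.1,-1,0,0,0,0,0,0.1,-1,0,0,0,0,0,0.1,-1,0,0,0,0,0,0,0,0,0,0,0,0,0,0,0,0,0,0,0,0,0,0,0])

```text
time: 9.75
position: [0.5385, -0.323, 0.044]
tool_rot: [0.671, 0.742, -0.001, 0.001]
ft_force: [-3.5, -2.1, 5.6]
grip_width: 0.0174
grip_force: 40.0
```

Request:
send_rows(increments=[0,0,0,0,0,0,0.8,0,0,0,0,0,0,0.8,0,0,0,0,0,0,0.8,0,0,0,0,0,2,0.8,0,0,0,0,0,4,0.8,0,0,0,0,-3,2,0.8,0,0,0,0,-4,0,0.8,0,0,0,0,-4,0,0.8,0,0,0,0,-1,0,0.8,0,0,0,0,0,0,0.8,0,0,0,0,0,0,0.8])

```text
time: 10.67
position: [0.5381, -0.4411, 0.1222]
tool_rot: [0.671, 0.741, 0.001, -0.001]
ft_force: [0.2, 0.0, -0.2]
grip_width: 0.0688
grip_force: 0.0
```

```bash
python3 - <<'E'
from h import *
C={n:grab(n,n+'5') for n in('top','side')}
u=np.array([-.0993,.9951]);w=np.array([.9951,.0993])
for n,c in C.items():
  hsv=cv2.cvtColor(c['image'],cv2.COLOR_RGB2HSV);H,S,V=[hsv[...,i].astype(int) for i in range(3)];W=pts(c)
  for nm,m,h in(('collar',(H>=5)&(H<18)&(S>130),.077),('rubber',(V<50)&(W[...,2]>.05)&(W[...,2]<.09),.078),('knob',((H<6)|(H>172))&(S>140)&(W[...,2]>.04),.064)):
    m=m&(abs(W[...,0]-.52)<.04)&(W[...,1]>-.36)&(W[...,1]<.08)
    N,L,st,ce=cv2.connectedComponentsWithStats(m.astype(np.uint8))
    if N<2: continue
    i=1+st[1:,4].argmax()
    v,x=np.nonzero(L==i);p=np.array([ray(c,a,b,h)[:2] for a,b in zip(x,v)])
    a=p@u;b=p@w;am=(a.min()+a.max())/2;bm=(b.min()+b.max())/2;print(n,nm,len(p),'mean',p.mean(0),'mid',am*u+bm*w,np.ptp(a),np.ptp(b))
o=robot.get_obs();print(o['time'],o['position'])
E
```

```text
top collar 8 mean [ 0.52251554 -0.08765541] mid [ 0.52233822 -0.08802515] 0.006830883096475643 0.006540446914861553
side collar 54 mean [ 0.51337367 -0.09011771] mid [ 0.51226751 -0.0906278 ] 0.022811245014668996 0.025429835423069536
side rubber 468 mean [ 0.5200144  -0.19174831] mid [ 0.51993302 -0.18993379] 0.10807093673843249 0.025998215377674605
side knob 77 mean [ 0.53502071 -0.32485988] mid [ 0.53444296 -0.32529721] 0.0224385927450077 0.024375171025418474
10.7667 [ 0.53832849 -0.43948464  0.12224626]
```

View pics/top5.png

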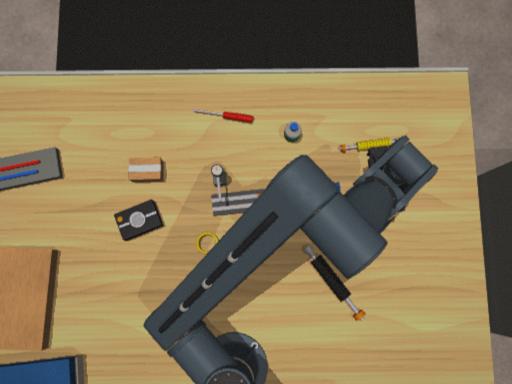

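The top view shows the elbow hiding the carriage; the yellow roller, large black roller and cleaner are untouched. From the side view the carriage is 4 mm towards +y of its start, so the roller middle is at about (0.523,-0.190), well clear of the gauge.

Request:
send_rows(increments=[0,0,0,-0.2,3,0.8,0.8,0,0,0,-0.3,4,0,0.8,0,0,0,-0.2,4,0,0.8,0,0,0,-0.3,4,0,0.8,0,0,0,-0.3,4,0,0.8,0,0,0,-0.2,4,0,0.8,0,0,0,0,1.9,0,0.8,0,0,0,0,0,0,0.8,0,0,0,0,0,0,0.8,0,0,0,0,0,0,0.8])

```text
time: 11.6
position: [0.5242, -0.193, 0.1315]
tool_rot: [0.67, 0.742, -0.0, 0.001]
ft_force: [-0.0, -0.0, -0.6]
grip_width: 0.0699
grip_force: 0.0
```

Request:
send_rows(increments=[0,0,0,-0.1,0.3,-2,0.8,0,0,0,0,0,-3,0.8,0,0,0,0,0,-2,0.8,0,0,0,0,0,-0.5,0.8,0,0,0,0,0,0,0.8,0,0,0,0,0,0,0.8])

```text
time: 12.1
position: [0.5231, -0.1913, 0.0565]
tool_rot: [0.671, 0.741, 0.0, 0.0]
ft_force: [-0.4, 0.1, -0.1]
grip_width: 0.0694
grip_force: 0.0
```

Request:
send_rows(increments=[0,0,0,0,0,0,0.2,0,0,0,0,0,0,0.2,0,0,0,0,0,0,0.2,0,0,0,0,0,0,0.2,0,0,0,0,0,0,0.2,0,0,0,0,0,0,0.2,0,0,0,0,0,0,0.2,0,0,0,0,0,0,0.2,0,0,0,0,0,0,0.2], newtons=40)

```text
time: 12.85
position: [0.525, -0.1907, 0.0568]
tool_rot: [0.671, 0.741, 0.001, 0.002]
ft_force: [5.7, 1.9, 1.2]
grip_width: 0.0289
grip_force: 40.0
```

Request:
send_rows(increments=[0,0,0,0.2,0,0,0.2,0,0,0,0,0,1,0.2,0,0,0,0,0,2,0.2,0,0,0,0,0,3,0.2,0,0,0,0,0,3,0.2,0,0,0,0,0,4,0.2,0,0,0,0,0,4,0.2,0,0,0,0,0,2,0.2,0,0,0,0,0,0,0.2,0,0,0,0,0,0,0.2])

```text
time: 13.68
position: [0.524, -0.1899, 0.2471]
tool_rot: [0.671, 0.742, -0.0, 0.0]
ft_force: [-0.2, 0.9, -2.2]
grip_width: 0.0289
grip_force: 40.0
```

```bash
python3 - <<'E'
from h import *
o=robot.get_obs();print(o['time'],o['position'],o['ft_force'],o['moment'],o['grip_width'],o['q'])
c=grab('side','side6')
E
```

```text
13.6833 [ 0.52396084 -0.18994222  0.24708565] [-0.18296305  0.90346213 -2.24968952] [-0.04009541  0.03727896  0.04913639] 0.02890128242466778 [-5.48014586e-01  4.16534436e-01  1.58547855e+00 -5.43949058e-04
  1.13911548e+00 -6.47817596e-01]
```

View pics/side6.png

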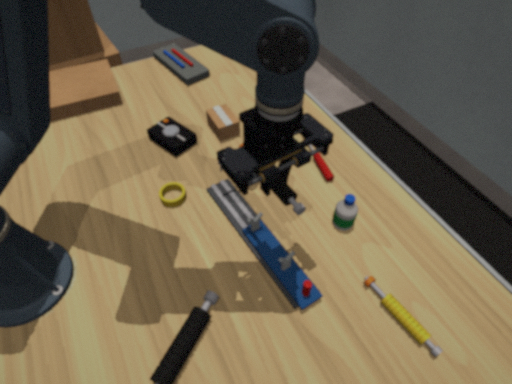

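The side view shows the roller held level, with its bush end at about (297,207) and the carriage empty. Now I'll carry it to the inspection camera.

Request:
send_rows(increments=[0,0,0.02,-0.3,2,0,0.2,0,0,0.02,-0.6,4,0,0.2,0,0,0.02,-0.6,4,0,0.2,0,0,0.02,-0.6,4,0,0.2,0,0,0.02,-0.6,4,0,0.2,0,0,0.02,-0.6,4,0,0.2,0,0,0.02,-0.6,4,0,0.2,0,0,0.02,-0.6,4,0,0.2,0,0,0.02,-0.6,4,0,0.2,0,0,0.02,-0.5,4,0,0.2,0,0,0.02,-0.5,4,0,0.2,0,0,0.02,-0.5,4,0,0.2,0,0,0.02,-0.5,2,0,0.2,0,0,0.021,0,0,-2,0.2,0,0,0,0,0,-2,0.2,0,0,0,0,0,-2,0.2,0,0,0,0,0,0,0.2,0,0,0,0,0,0,0.2,0,0,0,0,0,0,0.2])

```text
time: 15.32
position: [0.4533, 0.2896, 0.1856]
tool_rot: [0.561, 0.828, -0.001, -0.001]
ft_force: [0.3, 0.4, -0.7]
grip_width: 0.0289
grip_force: 40.0
```

```bash
cat > held.py <<'E'
from h import *
import sys
o=robot.get_obs();print(o['time'],o['position'],o['tool_rot'],o['ft_force'])
C={n:grab(n) for n in('top','side')};out=[]
for n,c in C.items():
  hsv=cv2.cvtColor(c['image'],cv2.COLOR_RGB2HSV);H,S,V=[hsv[...,i].astype(int) for i in range(3)];W=pts(c)
  T=o['position']
  m=(H>=5)&(H<18)&(S>130)&(V>60)&(W[...,2]>.12)&(np.hypot(W[...,0]-T[0],W[...,1]-T[1])<.16)
  N,L,st,ce=cv2.connectedComponentsWithStats(m.astype(np.uint8))
  for i in range(1,N):
    if st[i,4]>5: print(n,'orange',ce[i],st[i],np.nanmedian(W[L==i],0), ray(c,*ce[i],T[2]+.011+.008))
  pu,pv=proj(c,T); r=60 if n=='top' else 75
  x0,y0=max(0,int(pu)-r),max(0,int(pv)-r)
  out.append(cv2.resize(c['image'][y0:y0+2*r,x0:x0+2*r],(400,400),interpolation=cv2.INTER_CUBIC));print(n,x0,y0,r)
cv2.imwrite(f'pics/{sys.argv[1]}.png',np.hstack(out)[:,:,::-1])
E
python3 held.py h1
```

```text
15.3167 [0.453344   0.28957007 0.18561625] [ 5.60517212e-01  8.28142098e-01 -8.85745420e-04 -5.79745810e-04] [ 0.25294316  0.43789399 -0.72908593]
top orange [ 90.11764706 225.        ] [ 88 223   5   5  17] [0.42096426 0.38259322 0.20364252] [0.42090045 0.38380029 0.20461625]
top 66 153 60
side 86 14 75
```

View pics/h1.png

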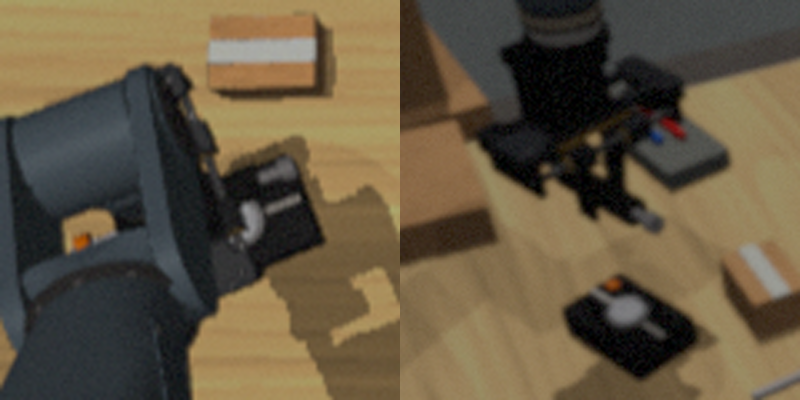

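The top crop shows the orange collar at px (90,225), on the dot's side, and the bush end near (150,203). The side crop shows the roller above the lens. Next I'll measure the roller and the glass in the same camera, so the calibration error cancels.

```bash
cat > diff.py <<'E'
from h import *
import pickle
o=robot.get_obs();T=o['position'];q=o['tool_rot'];print(o['time'],T)
from scipy.spatial.transform import Rotation as R
cl=R.from_quat(q).apply([0,1,0])[:2];cl*=np.sign(cl[0]);cl/=np.hypot(*cl);u=np.array([-cl[1],cl[0]]);print('axis deg',np.degrees(np.arctan2(u[1],u[0])))
h=T[2]+.011
for n in('top','side'):
  c=grab(n);W=pts(c);hsv=cv2.cvtColor(c['image'],cv2.COLOR_RGB2HSV);H,S,V=[hsv[...,i].astype(int) for i in range(3)]
  A=(W[...,:2]-T[:2])@u;B=(W[...,:2]-T[:2])@cl
  m=(A<-.06)&(A>-.12)&(abs(B)<.025)&(abs(W[...,2]-h)<.03)
  v,x=np.nonzero(m)
  if len(v):
    p=np.array([ray(c,i,j,h)[:2] for i,j in zip(x,v)]);a=(p-T[:2])@u;b=(p-T[:2])@cl
    print(n,'bush',len(v),'a',np.sort(a)[:4],a.max(),'b mid',(b.min()+b.max())/2,np.ptp(b),'z',np.nanpercentile(W[m][:,2],[5,50,95]),'axis depth-based a min',A[m].min())
  m=(H>=4)&(H<20)&(S>120)&(V>50)&(abs(W[...,2]-h)<.03)&(A>.06)&(A<.13)
  v,x=np.nonzero(m)
  if len(v):
    p=np.array([ray(c,i,j,h)[:2] for i,j in zip(x,v)]);a=(p-T[:2])@u;b=(p-T[:2])@cl
    print(n,'collar',len(v),'a mean',a.mean(),a.min(),a.max(),'b',b.mean(),b.min(),b.max())
d=pickle.load(open('d0.pkl','rb'))
for n in d:   # glass in the axes of the roller, from the first pictures
  c=d[n];hsv=cv2.cvtColor(c['image'],cv2.COLOR_RGB2HSV);W=pts(c)
  m=((hsv[...,1]<70)&(hsv[...,2]>90)&(abs(W[...,2]-.04)<.012)&(np.hypot(W[...,0]-.454,W[...,1]-.295)<.031)).astype(np.uint8)
  m=cv2.morphologyEx(m,cv2.MORPH_OPEN,np.ones((5,5),np.uint8)) 
  k=max(cv2.findContours(m,0,2)[0],key=cv2.contourArea);e=cv2.fitEllipse(k);g=ray(c,*e[0],.042)[:2]
  print(n,'lens ellipse',e,'glass',g,'a,b',(g-T[:2])@u,(g-T[:2])@cl)
E
python3 diff.py
```

```text
15.4167 [0.45427226 0.28986418 0.18687304]
axis deg 111.80728829650587
top bush 50 a [-0.08564866 -0.085219   -0.08507095 -0.08464158] -0.06032642965785897 b mid -0.002505842805444237 0.019690934448383938 z [0.19322833 0.20305116 0.20761494] axis depth-based a min -0.08477626932247904
top collar 20 a mean 0.10192765583351511 0.09471077132516016 0.10871805091631062 b 0.005739746151172178 0.00022489663535232477 0.010781356653536963
side bush 69 a [-0.09198669 -0.09076687 -0.09006295 -0.08953996] -0.052487420866932054 b mid 0.0025936234007773833 0.025301102515012455 z [0.1926486  0.20223118 0.20886155] axis depth-based a min -0.08585777393883254
side collar 1 a mean 0.08571345456499002 0.08571345456499002 0.08571345456499002 b -0.005788373392650321 -0.005788373392650321 -0.005788373392650321
top lens ellipse ((136.92971801757812, 219.2560577392578), (14.71811580657959, 15.869111061096191), 47.86150360107422) glass [0.45329215 0.29285755] a,b 0.0031432632265967295 0.00020201846543123263
side lens ellipse ((170.17236328125, 129.66082763671875), (10.68997859954834, 15.141490936279297), 83.15886688232422) glass [0.45392103 0.29806779] a,b 0.007747026208533443 0.0027214276834182393
```

Request:
send_rows(increments=[0,0,0,0.05,0.45,-0.5,0.2,0,0,0,0,0,0,0.2,0,0,0,0,0,0,0.2,0,0,0,0,0,0,0.2,0,0,0,0,0,0,0.2,0,0,0,0,0,0,0.2])

```text
time: 16.02
position: [0.4542, 0.2944, 0.1813]
tool_rot: [0.56, 0.828, 0.0, 0.0]
ft_force: [-0.0, -0.3, -1.0]
grip_width: 0.0289
grip_force: 40.0
```

```bash
python3 diff.py | cut -c1-260; python3 diff.py | grep -v lens | head -2
```

```text
16.0167 [0.45418552 0.29439647 0.18130038]
axis deg 111.83098040539275
top bush 50 a [-0.08553762 -0.08495815 -0.08452691 -0.08394699] -0.060126917160050655 b mid -0.002716813885960634 0.01927149639383987 z [0.19079985 0.19673455 0.20377369] axis depth-based a min -0.08500014833366645
top collar 17 a mean 0.10152959414379757 0.09450921404246607 0.10857180931042992 b 0.006752117857746173 0.002497351126029957 0.011020711302257437
side bush 66 a [-0.09176635 -0.09104576 -0.09054194 -0.08982281] -0.05328942174658851 b mid 0.00233672408471675 0.02548982963382869 z [0.18555159 0.19590071 0.20271311] axis depth-based a min -0.0850935694027838
top lens ellipse ((136.92971801757812, 219.2560577392578), (14.71811580657959, 15.869111061096191), 47.86150360107422) glass [0.45329215 0.29285755] a,b -0.0010963382045443696 -0.001401585156835495
side lens ellipse ((170.17236328125, 129.66082763671875), (10.68997859954834, 15.141490936279297), 83.15886688232422) glass [0.45392103 0.29806779] a,b 0.003506382594749379 0.001119727526128965
16.1167 [0.45420936 0.29436834 0.18130851]
axis deg 111.82827509707504
```

```bash
python3 -c "
from rig import robot
o=robot.get_obs();print(o['joint_velocities'].round(3),o['grip_force']);print(robot.hand_in())"
```

```text
[-0.    -0.     0.001 -0.    -0.    -0.   ] 39.97374181228224
the job is handed in; nothing more can be done
None
```

The job is handed in: by my measurements the collar stood within about 1 mm of the needle for over a second. The carriage was slid back clear, and the roller is held still and level about 15 cm above the glass, in line with the stripe, collar on the dot's side. Its middle is centred over the glass to an estimated 1–2 mm, because the two cameras disagreed by up to 5 mm on the glass position and I weighed them against each other.

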